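# Leak-test a welded tube sample

## Task

Set up the capped, welded tube sample for its leak test: one of the two test sockets still has the broken-off end of an earlier sample jammed down in it, so feel which is clear, ease the new sample down upright until it is fully home in the clear one without letting it drop, and let go. Only then turn the lever of that socket's own ball valve to half open (45 degrees), leaving the other valve shut and the other things on the bench where they are.

Things in the scene. Friction and masses are not known exactly. Their poses are not given: they have to be found in the camera images.
- sample_center (a point): Centre (half-way up) of the new weld sample: a loose steel tube, 34 mm outer diameter and 150 mm long, about 0.4 kg, standing upright on the bench with its welded-on flat cap at the top. A weld bead runs round it 62 mm above its lower end. z axis along the tube towards the cap. The lower end is chamfered 2 mm and goes into the socket.
- stand: The leak-test stand, fixed: a grey base plate (260 x 310 mm) with a supply pipe at the back and two branches, each a ball valve and then, nearer the robot, a test socket. In one of the two sockets (it may be either) a 20 mm long broken-off tube end is jammed fast at the bottom; a sample lowered there stops 20 mm too high. x axis from the sockets to the supply pipe, z up.
- socket_left_mouth (a point): Centre of the mouth of the test socket on the robot's left (larger y): a vertical round bore in the flat top of a square steel block (66 x 66 mm), 95 mm above the bench. Bore 36.5 mm diameter, 4 mm chamfer at the mouth, 45 mm deep to its floor when clear: a sample that is fully home has its centre 30 mm above this point. Axes as the stand's.
- socket_right_mouth (a point): Centre of the mouth of the test socket on the robot's right (smaller y): a vertical round bore in the flat top of a square steel block (66 x 66 mm), 95 mm above the bench. Bore 36.5 mm diameter, 4 mm chamfer at the mouth, 45 mm deep to its floor when clear: a sample that is fully home has its centre 30 mm above this point. Axes as the stand's.
- valve_left (a joint): Lever angle of the ball valve behind the left socket, rad. 0: shut, lever across the branch pipe, pointing to the robot's right; grows as it turns anticlockwise seen from above; 1.571: fully open, lever along the pipe, pointing away from the robot; 0.785: half open. Stiff (0.3 N m, some 5 N at the grip), stays where it is left. Starts shut (0 to 0.08).
- valve_left_stem (a point): Point on the vertical turning axis of the left valve, at the height of the lever, 88 mm above the bench, 100 mm behind the left socket's centre along the stand's x axis. Fixed to the stand, axes as the stand's.
- valve_left_grip (a point): Middle of the black sleeve of the left valve's lever, 62 mm from the stem, 88 mm above the bench. The sleeve is level, 18 mm wide, 10 mm thick and 54 mm long, with at least 30 mm free under it; it ends 88 mm from the stem. Turns with the lever; its -y axis points from the stem to the lever's end, z is up.
- valve_right (a joint): Lever angle of the ball valve behind the right socket, rad. 0: shut, lever across the branch pipe, pointing to the robot's right; grows as it turns anticlockwise seen from above; 1.571: fully open, lever along the pipe, pointing away from the robot; 0.785: half open. Stiff (0.3 N m, some 5 N at the grip), stays where it is left. Starts shut (0 to 0.08).
- valve_right_stem (a point): Point on the vertical turning axis of the right valve, at the height of the lever, 88 mm above the bench, 100 mm behind the right socket's centre along the stand's x axis. Fixed to the stand, axes as the stand's.
- valve_right_grip (a point): Middle of the black sleeve of the right valve's lever, 62 mm from the stem, 88 mm above the bench. The sleeve is level, 18 mm wide, 10 mm thick and 54 mm long, with at least 30 mm free under it; it ends 88 mm from the stem. Turns with the lever; its -y axis points from the stem to the lever's end, z is up.
- tee: Bystander: a plain steel pipe tee lying on the bench, 90 mm run, 42 mm diameter. Origin at the middle of its underside.
- wide_pipe: Bystander: open steel pipe off-cut standing upright, 48 mm diameter, 95 mm tall (too wide for the sockets). Origin at the middle of its underside.
- nipple: Bystander: short steel pipe nipple with threaded ends standing upright, 27 mm diameter, 60 mm tall. Origin at the middle of its underside.
- wrench: Bystander: steel wrench lying flat. Origin at the middle of its underside.
- brush: Bystander: brush lying flat. Origin at the middle of its underside.
- try_square: Bystander: steel try square lying flat, 110 mm stock, 120 mm blade. Origin at the middle of its underside.
- tin: Bystander: closed tin, 60 mm diameter, 85 mm tall. Origin at the middle of its underside.
Mind the look-alikes: they are no part of the job. What is shaped like the part that bears sample_center but turquoise or yellow is not meant.

How it is judged:
By the outcome, as a careful person would: the job done as asked, in the order asked, and still so for the second after the job is handed in, with the robot touching nothing.
It also fails if it takes over 64 s, if anything falls off the work surface, if the arm or the gripper's body presses on something with over 40 N, if the wrist force passes 120 N, or if a joint passes its speed limit or range.

## Robot

A 6-joint arm with a two-finger parallel gripper is mounted at the origin on the work surface. World frame = base frame: x ahead of the robot, y to its left, z up, the work surface at z = 0. Lengths are in mm, angles in rad, forces in N, time in s.
With the tool pointing down it reaches from about 350 to 975 mm from the base axis. Payload 7.1 kg.
Tool frame: the origin (TCP) lies on the front face of the gripper's body, between the roots of the fingers; the fingertips stand 80 mm ahead of it and the grasp point (between the pads) lies 61 mm ahead of it (env.tips_ahead is the distance from the TCP to the fingertips, in mm); z points along the fingers, y is the line along which they close (so a half turn about z gives the same grasp; the last joint's range is limited). The gripper opens to 88 mm and grips with 3 to 60 N. Pads are 20 mm wide; open, the fingers measure 115 mm over their backs; the gripper's body (75 mm by 178 mm) begins 61 mm behind the grasp point.
Start: joints at [-1.202, 0.423, 1.63, -0, 1.089, -0.019], TCP at [236.361, -578.566, 302.675] pointing down, gripper open.
Joint ranges: [-3, 3], [-0.9, 2.11], [0.09, 2.58], [-1.31, 4.45], [0.11, 2.69], [-2.54, 2.54]. Speed limits (rad/s): [2.39, 2.39, 3.01, 3.14, 3.14, 3.14].

## Interface

Orientations are given as a unit quaternion [x, y, z, w].
In Python, from station import env, set_gripper, viewer, workorder gives the robot as it stands. Calls block until the motion is done:
- env.reach(position, orientation): joint-space move of the TCP to a pose.
- env.move_l(position, rot=None, rate=150, f_stop=None): straight line of the TCP; rot=None keeps the orientation; rate is the mean speed in mm/s. With f_stop (N) it stops when the force on the tool has changed by that much, and returns True; else False.
- env.move_joints(angles): joint-space move.
- set_gripper(opening): finger opening in mm; the grip force is fixed at half the most; returns when the fingers have stopped.
- env.hold(seconds).
- env.ik(position, orientation): joint angles nearest the present ones, or None.
- env.read_state(): the state.
- viewer.camera(name): name is "scene" or "top" or "wrist"; returns the picture (480x640x3 uint8, blue, green, red); there is no depth.
- viewer.camera_params(name): a dict with "fx", "fy", "cx", "cy" (pixels), "pose" (4x4, takes a point from camera to world coordinates); the wrist camera has in their place "tool_from_camera" (4x4, takes a point from camera to tool coordinates, whose origin is the TCP and whose axes are the flange's). Camera axes: x right, y up, looking along -z (the intrinsics and any distortion apply to the point x, -y, -z); pixel columns grow to the right and rows downward; lengths in mm; the calibration is good to about 2 mm. A picture is of the moment at which its call begins: read the wrist's pose just before it. camera_params takes no time and is no camera call.
A pose or a line that the arm cannot do raises env.IKError and nothing moves.
- workorder.sign_off(): hands the job in; it is judged then, once.
The state is a dict: "time_s": time; "qpos": joint angles; "dq": joint speeds; "tau": joint torques, N m; "tool_pos": TCP position; "orientation": TCP orientation; "force": force on the tool from outside, world axes, zero at the start; "wrist_torque": the same for the moment, N m; "width": finger opening in mm; "grip_force": force on a finger pad.
Only numpy, scipy, OpenCV 4.12 (cv2) and the standard library are available. Lean on these libraries where they do the work, as an engineer would, in place of code of your own. Each camera call takes 0.05 s, during which the arm holds its last target. There are 200 camera calls.

## Working session

There is one attempt and no reset: what is moved stays moved. The work goes in short steps, each a Python script; the robot and the scene stay as the last script left them, time stands still between calls to the robot, and variables do not carry over. Pictures are saved under pics/ and viewed, at most 10 in all, crops included, and the job is handed in when it is done.

```bash
mkdir -p pics; ls; python3 - <<'E'
from station import env,viewer
import cv2
for n in("scene","top"):
    cv2.imwrite(f"pics/{n}0.png",viewer.camera(n)); print(n,viewer.camera_params(n))
print(viewer.camera_params("wrist"),env.read_state())
E
```

```text
pics
scene {'fx': 577.6810435084577, 'fy': 577.6810435084577, 'cx': 308.4324383292699, 'cy': 249.00483784099373, 'pose': array([[-8.06564220e-01, -3.57726647e-01,  4.70622783e-01,
         1.09976065e+03],
       [ 5.90728579e-01, -4.57809775e-01,  6.64417004e-01,
         7.95019132e+02],
       [-2.22239569e-02,  8.13905311e-01,  5.80572338e-01,
         7.69390722e+02],
       [ 0.00000000e+00,  0.00000000e+00,  0.00000000e+00,
         1.00000000e+00]])}
top {'fx': 615.1737570995299, 'fy': 615.1737570995299, 'cx': 325.1884240284589, 'cy': 244.8525470528506, 'pose': array([[-6.46147155e-03,  9.90089720e-01, -1.40287549e-01,
         3.78334328e+02],
       [-9.99823504e-01, -8.87151437e-03, -1.65607288e-02,
        -6.42294650e+00],
       [-1.76411703e-02,  1.40155782e-01,  9.89972296e-01,
         1.39589824e+03],
       [ 0.00000000e+00,  0.00000000e+00,  0.00000000e+00,
         1.00000000e+00]])}
{'fx': 336.6236238577708, 'fy': 336.6236238577708, 'cx': 325.4560088596654, 'cy': 247.28278866165806, 'tool_from_camera': array([[-8.68596553e-04,  9.54279967e-01,  2.98913015e-01,
 
[... 274 characters left out ...]
+00]])} {'time_s': 0.1, 'qpos': array([-1.20200554e+00,  4.23776576e-01,  1.63055739e+00, -1.27108887e-05,
        1.08859831e+00, -1.90214398e-02]), 'dq': array([ 0.00013181, -0.0036152 , -0.0016326 ,  0.00067575, -0.00063777,
       -0.00048361]), 'tau': array([ 1.81183377e-04, -5.45615029e+01, -2.74325699e+01,  6.45494903e-02,
        1.87718763e-02, -2.91656261e-05]), 'tool_pos': array([ 236.22951554, -578.24138674,  301.99384354]), 'orientation': array([ 9.81258252e-01,  1.92696118e-01, -1.22086299e-04, -6.58614004e-04]), 'force': array([-0.01532083,  0.50568528, -0.52937239]), 'wrist_torque': array([-0.00636221,  0.02123744, -0.01087219]), 'grip_force': 0.0, 'width': 88.10387798486855}
```

View pics/top0.png

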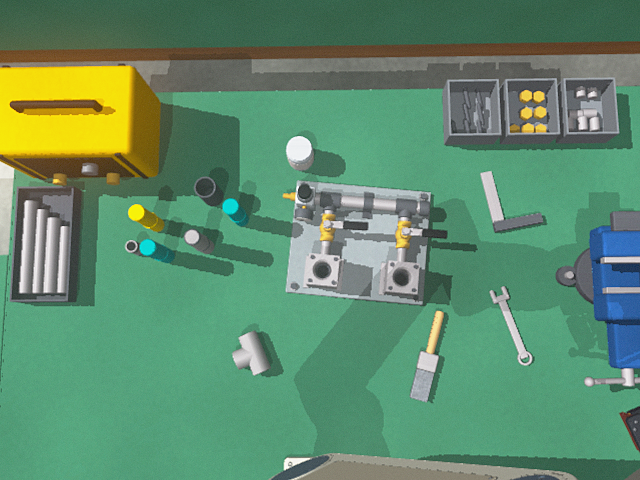

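View pics/scene0.png

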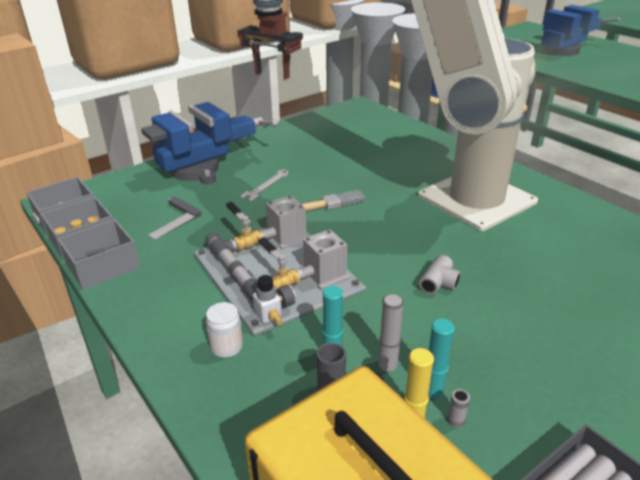

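The sample candidates in the top view are grey (192,238), turquoise (232,207) and (148,248), yellow (136,212), the wide dark pipe (208,187) and the short nipple (131,246). The plain grey, tall, capped tube at (192,238), seen at (391,300) in the scene view, fits. I'll confirm it in a crop and work out the positions.

```bash
cat > h.py <<'E'
import numpy as np, cv2
from scipy.spatial.transform import Rotation as R
from station import env,set_gripper,viewer,workorder
def px2w(cam,uv,z,pose=None):
    p=viewer.camera_params(cam); T=p["pose"] if pose is None else pose
    d=T[:3,:3]@np.array([(uv[0]-p["cx"])/p["fx"],-(uv[1]-p["cy"])/p["fy"],-1])
    return T[:3,3]+d*(z-T[2,3])/d[2]
def w2px(cam,P,pose=None):
    p=viewer.camera_params(cam); T=p["pose"] if pose is None else pose
    c=T[:3,:3].T@(np.array(P)-T[:3,3])
    return np.array([p["cx"]+p["fx"]*c[0]/-c[2],p["cy"]-p["fy"]*c[1]/-c[2]])
def wpose():
    s=env.read_state(); T=np.eye(4); T[:3,:3]=R.from_quat(s["orientation"]).as_matrix(); T[:3,3]=s["tool_pos"]
    return T@viewer.camera_params("wrist")["tool_from_camera"]
def down(yaw):  # tool z down, tool x at angle yaw in the world
    c,s=np.cos(yaw),np.sin(yaw)
    return R.from_matrix(np.array([[c,s,0],[s,-c,0],[0,0,-1]])).as_quat()
E
python3 - <<'E'
from h import *
t=cv2.imread("pics/top0.png");s=cv2.imread("pics/scene0.png")
a=cv2.resize(t[170:310,110:460],(800,320),interpolation=cv2.INTER_CUBIC)
b=cv2.resize(s[180:440,200:480],(301,280));b2=cv2.resize(s[280:400,310:480],(397,280))
cv2.imwrite("pics/crop.png",np.vstack([a,np.hstack([b,b2,np.zeros((280,102,3),np.uint8)])]))
for n,uv,z in[("cap",(192,237),150),("L",(321,270),95),("R",(400.5,277),95),("stemL",(327,227),88),("stemR",(403,232),88),("wide",(206,185),95),("tq",(231,205),150),("tq2",(148,246),150),("nip",(131,246),60)]: print(n,px2w("top",uv,z).round(1))
print(w2px("scene",px2w("top",(192,237),150)))
E
```

```text
cap [573.7 288.4 150. ]
L [508.8  24.6  95. ]
R [ 492.6 -143.6   95. ]
stemL [602.5  11.3  88. ]
stemR [ 590.1 -152.    88. ]
wide [696.4 273.6  95. ]
tq [640.  208.9 150. ]
tq2 [555.8 378.7 150. ]
nip [568.9 444.3  60. ]
[393.39274772 300.40557352]
```

View pics/crop.png

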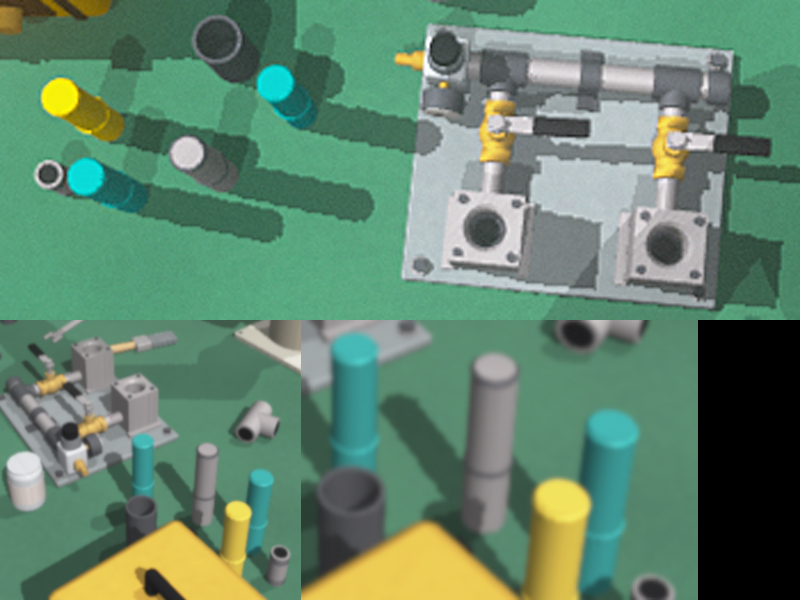

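The crop confirms the target: the grey capped tube with the bead (top view 192,238, at about (574,288) mm). The turquoise and yellow tubes are the decoys. Next I'll look at both sockets and the sample from close up with the wrist camera.

```bash
python3 - <<'E'
from h import *
ims=[]
for n,P,yaw,z in[("R",(492.6,-143.6),90,300),("L",(508.8,24.6),90,300),("S",(573.7,288.4),115,355)]:
    y=np.radians(yaw); p=np.array(P)-82*np.array([np.cos(y),np.sin(y)])
    env.reach([*p,z],down(y)); env.hold(.3)
    T=wpose(); im=viewer.camera("wrist"); cv2.imwrite(f"pics/w{n}.png",im); np.save(f"pics/w{n}.npy",T)
    uv=w2px("wrist",[*P,95 if n!="S" else 150],T); print(n,uv,env.read_state()["time_s"])
    u,v=int(uv[0])-100,int(uv[1])-100; u=max(u,0);v=max(v,0); print("crop origin",u,v)
    ims.append(cv2.resize(im[v:v+200,u:u+200],(400,300*4//3),interpolation=cv2.INTER_CUBIC)[:400])
W=np.zeros((600,800,3),np.uint8); 
for k,i in enumerate(ims): W[(k//2)*300:(k//2)*300+300,(k%2)*400:(k%2)*400+400]=i[50:350]
cv2.imwrite("pics/mos.png",W)
E
```

```text
R [325.69503652 142.71153304] 2.05
crop origin 225 42
L [325.37946892 141.97407673] 3.1167
crop origin 225 41
S [325.51616455 142.1817819 ] 4.6
crop origin 225 42
```

View pics/mos.png

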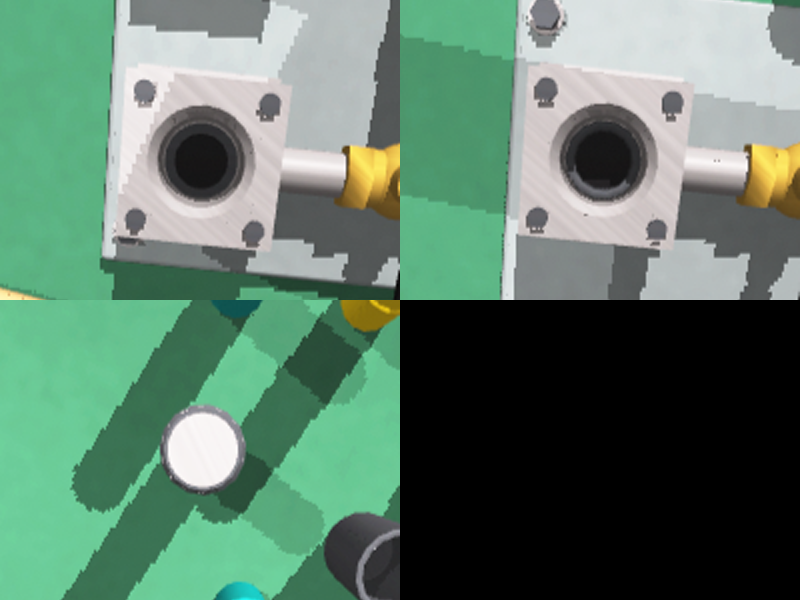

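The mosaic shows the R mouth at wrist px (326,145.5), the L mouth at (326.5,144.3) and the sample cap at (326,141.5). I'll compute refined positions and brighten the two bores.

```bash
python3 - <<'E'
from h import *
ims=[]
for n,uv,z in[("R",(326,145.5),95),("L",(326.5,144.3),95),("S",(326.2,141.5),150)]:
    T=np.load(f"pics/w{n}.npy"); im=cv2.imread(f"pics/w{n}.png"); 
    print(n,px2w("wrist",uv,z,T).round(2))
    if n!="S":
        c=im[int(uv[1])-30:int(uv[1])+30,296:356]; c=(np.clip(c/110.,0,1)**.5*255).astype(np.uint8)
        ims.append(cv2.resize(c,(400,400),interpolation=cv2.INTER_CUBIC))
cv2.imwrite("pics/bores.png",np.hstack(ims))
E
```

```text
R [ 492.85 -145.77   95.  ]
L [509.71  22.79  95.  ]
S [573.98 289.11 150.  ]
```

View pics/bores.png

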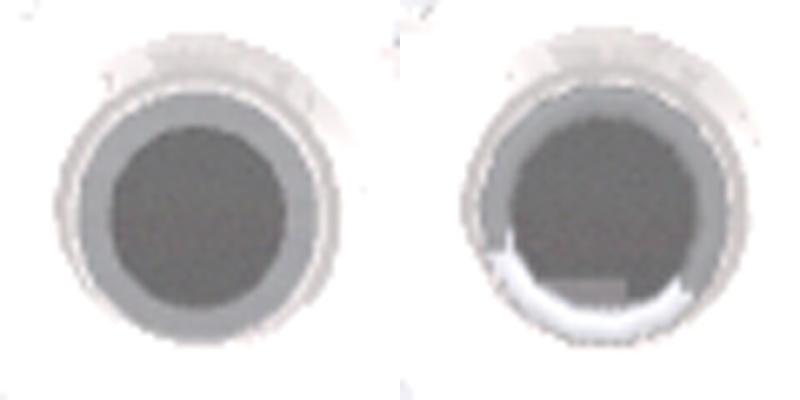

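The bores look inconclusive, so I'll feel. I'll grasp the sample and try the left socket first, since it is nearer.

```bash
python3 - <<'E'
from h import *
def st(m):
    s=env.read_state(); print(m,round(s["time_s"],2),s["tool_pos"].round(1),s["force"].round(2),s["wrist_torque"].round(2),round(s["width"],1),round(s["grip_force"],1))
q=down(np.radians(115)); S=[573.98,289.11]
env.reach([*S,300],q); set_gripper(65)
print(env.move_l([*S,176],rate=120,f_stop=8)); st("at")
set_gripper(25); st("grip")
env.move_l([*S,200],rate=50); env.hold(.2); st("lift")
env.move_l([*S,340],rate=150)
q2=down(np.pi/2); L=[509.71,22.79]
env.reach([*L,340],q2); env.move_l([*L,285],rate=80); env.hold(.3); st("above L")
env_im=viewer.camera("wrist"); cv2.imwrite("pics/aboveL.png",env_im); cv2.imwrite("pics/aboveLs.png",np.hstack([cv2.resize(viewer.camera("scene")[190:340,240:400],(440,412)),cv2.resize(env_im,(360,270)).copy() if 0 else cv2.copyMakeBorder(cv2.resize(env_im,(360,270)),0,142,0,0,cv2.BORDER_CONSTANT)]))
E
```

```text
False
at 6.83 [574.5 289.3 176.8] [ 0.19 -0.66 -0.68] [-0.03 -0.09  0.04] 64.9 0.0
grip 7.42 [574.  289.1 176.2] [-0.02 -0.38  3.85] [-0.15  0.09  0.03] 33.4 30.0
lift 8.26 [573.8 289.  199.6] [ 0.46 -0.48 -3.19] [-0.06 -0.12  0.03] 33.9 30.0
above L 11.54 [509.9  22.8 285.4] [ 0.1   0.   -3.86] [-0.05 -0.07 -0.03] 33.6 30.0
```

View pics/aboveLs.png

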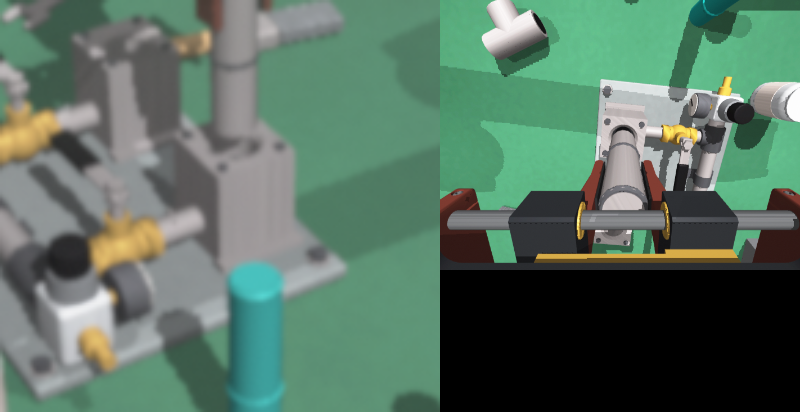

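The sample is held upright over the left mouth (crop px 235,140). Now I'll feel downwards.

```bash
cat >> h.py <<'E'
def st(m):
    s=env.read_state(); print(m,round(s["time_s"],2),s["tool_pos"].round(1),s["force"].round(2),s["wrist_torque"].round(2),round(s["width"],1),round(s["grip_force"],1))
E
python3 - <<'E'
from h import *
L=[509.71,22.79]
print(env.move_l([*L,224],rate=30,f_stop=7)); st("down"); env.hold(.3); st("settled")
E
```

```text
True
down 12.91 [509.8  22.8 245.9] [-0.83 -0.3   3.97] [-0.07  0.08  0.01] 33.7 30.0
settled 13.21 [509.8  22.7 245.9] [-0.95 -0.11  5.03] [-0.06  0.02 -0.02] 33.2 30.0
```

It stopped at TCP z 246, which is exactly 20 mm high with little side force, so the left socket is jammed. On to the right one.

```bash
python3 - <<'E'
from h import *
L=[509.71,22.79]; Rr=[492.85,-145.77]
env.move_l([*L,300],rate=80); env.move_l([*Rr,300],rate=120); env.move_l([*Rr,280],rate=60); env.hold(.3); st("above R")
print(env.move_l([*Rr,223],rate=25,f_stop=7)); st("down"); env.hold(.3); st("settled")
E
```

```text
above R 16.38 [ 493.  -145.8  280.3] [ 0.41 -0.35 -2.8 ] [-0.05 -0.1   0.04] 33.7 30.0
True
down 18.32 [ 492.9 -146.1  226. ] [ 0.13 -0.41  4.05] [-0.2   0.02  0.03] 33.9 30.0
settled 18.62 [ 492.9 -146.   226. ] [-0.15 -0.72  4.7 ] [-0.17  0.05 -0.01] 33.6 30.0
```

It went to 226, so the sample is fully home in the right socket. I'll release, retreat and look at the right valve.

```bash
python3 - <<'E'
from h import *
Rr=[492.85,-145.77]
set_gripper(60); st("open"); env.move_l([*Rr,310],rate=120)
y=np.radians(84.3); g=np.array([586,-217]); p=g-82*np.array([np.cos(y),np.sin(y)])
env.reach([*p,300],down(y)); env.hold(.3); T=wpose(); im=viewer.camera("wrist"); np.save("pics/wV.npy",T); cv2.imwrite("pics/wV.png",im); st("v")
x=np.array([.995,-.0995]);s=np.array([492.85,-145.77])+100*x; yv=np.array([.0995,.995])
for n,P in[("stem",[*s,88]),("end",[*(s-88*yv),88]),("start",[*(s-35*yv),88]),("cap",[492.85,-145.77,200])]: print(n,np.round(P,1),w2px("wrist",P,T).round(1))
cv2.imwrite("pics/wVc.png",cv2.resize(im[20:300,200:480],(600,600),interpolation=cv2.INTER_CUBIC))
E
```

```text
open 19.23 [ 492.4 -146.1  225.2] [ 0.41 -0.5  -0.59] [-0.   -0.06 -0.  ] 59.6 0.0
v 21.18 [ 577.8 -297.7  300.5] [-0.15  0.23 -1.11] [-0.03 -0.08 -0.02] 60.3 0.0
stem [ 592.4 -155.7   88. ] [326.2  62.4]
end [ 583.6 -243.3   88. ] [326.1 176.7]
start [ 588.9 -190.5   88. ] [326.2 110.5]
cap [ 492.8 -145.8  200. ] [111.9   7.9]
```

View pics/wVc.png

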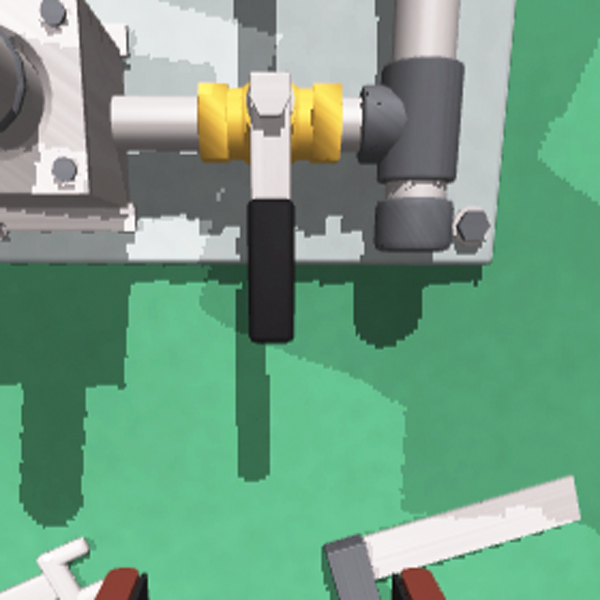

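The view shows the lever shut, with the sleeve from wrist px (326.5,113) to (326.5,180) and the stem at (326,63). Measured lever angle is about 0. The sample stands at the left edge. I'll grip the sleeve near its end and turn it through a 45° arc.

```bash
python3 - <<'E'
from h import *
st0=np.array([592.3,-157.]); th0=np.radians(-5.71)
def pose(a,z,r=70):
    t=th0+a; return [*(st0+r*np.array([np.sin(t),-np.cos(t)])),z],down(t+np.pi/2)
set_gripper(40)
env.reach(*pose(0,250)); print(env.move_l(pose(0,152)[0],rate=80,f_stop=8)); st("at")
set_gripper(10); st("grip")
for a in np.linspace(0,np.radians(45),10)[1:]:
    p,q=pose(a,152); env.move_l(p,q,rate=40)
env.hold(.3); st("turned")
set_gripper(36); st("open"); env.move_l(pose(a,260)[0],rate=100)
y=th0+a+np.pi/2; g=np.array(pose(a,0)[0][:2]); p=g-82*np.array([np.cos(y),np.sin(y)])
env.reach([*p,300],down(y)); env.hold(.3); T=wpose(); im=viewer.camera("wrist"); cv2.imwrite("pics/wV2.png",im); np.save("pics/wV2.npy",T); st("v")
t=viewer.camera("scene"); cv2.imwrite("pics/scene1.png",t)
cv2.imwrite("pics/wV2c.png",np.hstack([cv2.resize(im[0:240,220:430],(420,480),interpolation=cv2.INTER_CUBIC),cv2.resize(t[150:350,180:338],(379,480),interpolation=cv2.INTER_CUBIC)]))
for r in(0,35,88): print(r,w2px("wrist",pose(a,88,r)[0],T).round(1))
E
```

```text
False
at 23.52 [ 585.7 -226.8  152.6] [-0.46  0.25  1.38] [-0.06 -0.11  0.04] 40.0 0.0
grip 24.0 [ 585.4 -226.7  152.2] [-0.1   0.08  2.05] [ 0.04 -0.08  0.12] 17.5 30.0
turned 27.0 [ 635.8 -210.9  152.1] [-4.28  2.05  6.53] [0.29 0.5  0.37] 17.6 30.1
open 27.51 [ 636.6 -211.2  151.8] [-0.09 -0.15  0.58] [ 0.02 -0.13  0.04] 35.9 0.0
v 29.54 [ 688.2 -273.9  299.5] [ 0.64  0.17 -0.68] [ 0.  -0.1  0. ] 35.9 0.0
0 [325.   50.2]
35 [325.   99.4]
88 [325.1 167. ]
```

View pics/wV2c.png

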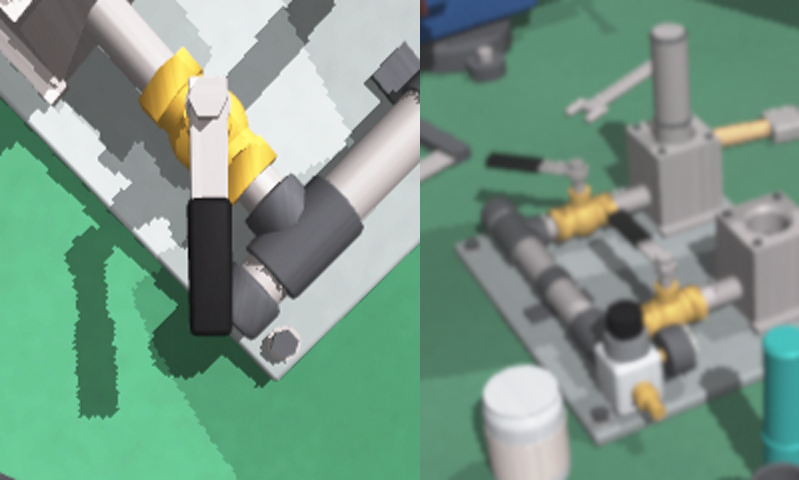

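The picture shows the sample standing seated in the right socket, the right lever aligned with the camera axis (stem (208,103) to end (210,333) in the crop), the branch pipe at about 45° to it, and the left valve still shut. A quick numeric check of the angle follows.

```bash
python3 - <<'E'
from h import *
th0=-5.71; c=[]
for n,(u,v) in[("wV",(326,146)),("wV2",(325,133))]:
    im=cv2.imread(f"pics/{n}.png");T=np.load(f"pics/{n}.npy")
    m=(im.max(2)<50).astype(np.uint8); k,lab,stt,cen=cv2.connectedComponentsWithStats(m)
    ys,xs=np.nonzero(lab==lab[v,u]); P=np.array([px2w("wrist",p,93,T)[:2] for p in zip(xs,ys)])
    (cx,w,a)=cv2.minAreaRect(P.astype(np.float32)); vx=cv2.fitLine(P.astype(np.float32),cv2.DIST_L2,0,.01,.01).ravel()
    d=vx[:2]*(-np.sign(vx[1])); c.append(P.mean(0))
    print(n,len(xs),np.round(cx,1),np.round(w,1),"lever deg",round(np.degrees(np.arctan2(d[0],-d[1]))-th0,2))
s=np.array([592.4,-155.7])
for p in c: d=p-s; print(p.round(1),np.hypot(*d).round(1),round(np.degrees(np.arctan2(d[0],-d[1]))-th0,2))
E
```

```text
wV 1402 [ 586.3 -218.8] [52.2 17.4] lever deg 0.11
wV2 1293 [ 630.8 -204.9] [17.3 52.5] lever deg 47.99
[ 586.  -218.2] 62.8 -0.12
[ 631.4 -206. ] 63.7 43.5
```

The estimates run from 43.5° to 48.0°: 43.5° from the sleeve centre, which depends on the stem position, 48.0° from the sleeve outline fit, and 45.7° by eye. They bracket the commanded 45°, and the sample is home. The arm is clear, so I'll hand the job in.

```bash
python3 -c "
from station import workorder; print(workorder.sign_off())"
```

```text
the job is handed in; nothing more can be done
None
```

I handed the job in: the sample is fully home in the right socket (the left one was jammed) and released, and the right valve is half open at about 45° (camera estimates 43.5–48°), with the left valve still shut; the other bench items were left alone.

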